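Ease a plaster tile mould open with a wedge

ROBOT

A 6-joint arm with a two-finger parallel gripper is mounted at the origin on the work surface. World frame = base frame: x ahead of the robot, y to its left, z up, the work surface at z = 0. Lengths are in m, angles in rad, forces in N, time in s.
With the tool pointing down it reaches from about 0.375 to 0.925 m from the base axis. Payload 5.7 kg.
Tool frame: the origin (TCP) lies at the very end of the fingers, on their centre line; the grasp point (between the pads) lies 19 mm behind it (env.pinch_z is the distance from the TCP to the grasp point, in m); z points along the fingers, y is the line along which they close (so a half turn about z gives the same grasp; the last joint's range is limited). The gripper opens to 85 mm and grips with 20 to 120 N. Pads are 22 mm wide; open, the fingers measure 114 mm over their backs; the gripper's body (76 mm by 85 mm) begins 54 mm behind the grasp point. The pads swing forward as they close: fully open they stand 13 mm farther back than shut.
Start: joints at [-1.451, 0.359, 1.51, -0, 1.272, -0.115], TCP at [0.14, -0.584, 0.231] pointing down, gripper open.
Joint ranges: [-2.97, 2.97], [-1.01, 2.36], [0.21, 2.38], [-0.96, 4.11], [0.2, 2.71], [-2.98, 2.98]. Speed limits (rad/s): [2.39, 2.39, 3.14, 3.14, 3.14, 3.14].

INTERFACE

Orientations are given as a unit quaternion [x, y, z, w].
In Python, from plant import env gives the robot as it stands.
- The arm moves only by the tool apply_moves, never from a script. Its argument "deltas" is a list of rows, each a list of 5 numbers: the closure, from -1 (fully open) to 1 (shut), then the shift along the tool's x, y, z each as a share of 0.2 m, from -1 to 1, then the turn about the tool's z as a share of 90 degrees, from -1 to 1. In form: [[fingers, tx, ty, tz, turn], ...]. A call has 1 to 10 rows; each row is the pose to reach, as a shift and turn from the pose commanded when the call began, along the tool's axes at that moment; what a row does not reach only later rows make up. A row lasts 1/10 s, in which the tool goes at most 50 mm and 8.59 degrees, less where a joint would pass 70% of its speed; a pose out of reach is approached as far as the arm can. A call with a number of a shift or a turn outside -1 to 1 is refused whole. A call with a gripper value outside its range is refused whole. The fingers move at their own pace and stop on an object; the grip force is fixed at half the most. Time passes only in rows, so rows that repeat a pose let the fingers close. It gives the time, the measured TCP pose, the force, the opening and the grip force at its end, in the units of the state.
- env.sense(): the state, without advancing time (a new reading comes with each control period).
- env.capture(name): name is "side" or "top" or "wrist"; returns the picture (420x560x3 uint8, blue, green, red); there is no depth.
- env.get_calibration(name): a dict with "fx", "fy", "cx", "cy" (pixels), "xyz" and "orientation" of the camera in the world; the wrist camera has in their place "T_tool_cam" (4x4, takes a point from camera to tool coordinates, whose origin is the TCP and whose axes are the flange's). Camera axes: x right, y up, looking along -z (the intrinsics and any distortion apply to the point x, -y, -z); pixel columns grow to the right and rows downward; lengths in m; the calibration is good to about 2 mm. A picture is of the moment at which its call begins: read the wrist's pose just before it. get_calibration takes no time and is no camera call.
- env.finish_job(): hands the job in; it is judged then, once.
The state is a dict: "t": time; "joints": joint angles; "joint_vel": joint speeds; "tau": joint torques, N m; "position": TCP position; "tcp_rot": TCP orientation; "ft_force": force on the tool from outside, world axes, zero at the start; "ft_torque": the same for the moment, N m; "grip_width": finger opening in m; "grasp_force": force on a finger pad.
Only numpy, scipy, OpenCV 4.12 (cv2) and the standard library are available. Lean on these libraries where they do the work, as an engineer would, in place of code of your own. Each camera call takes 0.05 s, during which the arm holds its last target. There are 200 camera calls.

TASK

Take the iron weight off the lid of the hinged plaster tile mould by its knob and stand it upright on the round wooden bat. Then pick up the hardwood wedge, slide it thin end first along the bench into the slot at the mould's front and push it under the lid's blue-marked edge until the lid just lifts off its base, with a gap of about 6 mm at the front edge; lift the lid with the wedge alone. Finish like that, still gripping the wedge so that it carries the lid, and leave the jar, the vase and the yellow rib where they are.

Things in the scene. Friction and masses are not known exactly. Their poses are not given: they have to be found in the camera images.
- mould: the mould's wooden base, 200 mm (own x) by 190 (own y) by 20 mm high, fixed to the bench. Origin: centre of its underside. Its own -x side is the front (faces world -y, give or take 20 degrees), the lid's hinge is along the top of its +x side. A slot runs in from the middle of the front: 70 mm wide, 20 mm high, 120 mm deep, its floor the bench, its roof the lid
- slot (a point): middle of the slot's mouth at the bench, on the base's front face (own -100 mm, 0, 0 of the base); axes as the base's
- lid: the lid, a white plaster block in a pale wooden frame, 200 by 190 by 40 mm, 0.55 to 1.05 kg, resting on the base; its top is 60 mm above the bench when shut. Origin on the hinge line, 20 mm above the bench; it reaches from there 200 mm along its own -x. It swings up freely and falls shut when not held up
- lip (a point): middle of the lower front edge of the lid (blue mark above it, 70 mm wide, as wide as the slot), 20 mm above the bench when the lid is shut: its height less 20 mm is the gap
- weight: dark iron weight, about 0.6 kg (0.48 to 0.72): disc 84 mm across and 24 mm thick with a round knob on top, knob 30 mm across from 38 to 64 mm above the underside. Origin: centre of its underside. It starts upright on the lid
- bat: round wooden bat (disc), 140 mm across, 15 mm high, fixed to the bench. Origin: centre of its underside. It lies at the far left (+y) or the far right (-y) of the work; the jar stands at the other of these places
- wedge: dark hardwood wedge, 150 mm long (own x), 36 wide (own y), 0.12 kg, lying flat; origin: centre of the underside; thin end to own +x. Its top slopes from 6 mm high at the thin end (x +75 mm) to 33.5 mm high at x -35 mm, 1 mm up for every 4 along; the tail behind is 33.5 mm high and carries a grip block with a yellow band
- wedge_tip (a point): middle of the thin end's lower edge (own +75 mm, 0, 0 of the wedge)
- wedge_grip (a point): point inside the wedge's grip block (own -57 mm, 0, +46 mm). The block is 30 mm along x, 36 mm wide along y, flush with the wedge's sides, its top 70 mm above the underside: grip it from above across own y
- jar: bystander: small closed glass jar with a black cap, 60 mm across, 75 mm high, origin at the centre of its underside
- vase: bystander: white slab-built bottle with terracotta foot and shoulder, 60 by 90 mm, 112 mm high, origin at the centre of its underside
- rib: bystander: flat yellow scraper (rib), 100 by 45 by 8 mm, lying on the bench, origin at the centre of its underside
Things that resemble listed ones, but are neither listed nor needed, are in the scene too. Of the things that look like the wedge, the smallest one is meant.

How it is judged:
On the way:
1. the weight stands upright on the bat, let go, with the lid still shut (horizontal distance between weight and bat below 0.05 m and z of weight in the frame of bat between 0.011 and 0.02 m and angle between weight's own z axis and vertical below 0.1 rad and contact force between the arm and weight below 0.1 N and linear speed of weight below 0.03 m/s and height (world z) of lip below 0.0215 m), for 0.2 s.
At the end, for the whole second after the job is handed in: Front gap under the lid 3 to 10 mm, steady; the wedge carries the lid (over 1 N), flat on the bench, thin end 30 mm or more inside the slot, still held by the fingers (over 2 N); the arm is off the lid; the weight stands upright on the bat, let go, centres within 50 mm (height (world z) of lip between 0.023 and 0.03 m and contact force between wedge and lid above 1 N and contact force between the fingers and wedge above 2 N and contact force between the arm and lid below 0.3 N and x of wedge_tip in the frame of mould above -0.07 m and y of wedge_tip in the frame of mould between -0.035 and 0.035 m and angle between wedge's own z axis and vertical below 0.12 rad and height (world z) of wedge below 0.008 m and linear speed of each of lid, wedge below 0.02 m/s and horizontal distance between weight and bat below 0.05 m and z of weight in the frame of bat between 0.011 and 0.02 m and angle between weight's own z axis and vertical below 0.1 rad and contact force between the arm and weight below 0.1 N); the arm keeps its last pose, push and grip.
It fails at once if the lid's front edge is raised more than 16 mm off the base (height (world z) of lip above 0.036 m).
It fails at once if the arm pushes on the lid itself with more than 10 N (contact force between the arm and lid above 10 N).
It fails at once if the jar is moved more than 30 mm or tipped (distance of jar from where it was at the start of the episode above 0.03 m or angle between jar's own z axis and vertical above 0.5 rad).
It fails at once if the vase is moved more than 30 mm or tipped (distance of vase from where it was at the start of the episode above 0.03 m or angle between vase's own z axis and vertical above 0.5 rad).
It fails at once if the rib is moved more than 30 mm (distance of rib from where it was at the start of the episode above 0.03 m).
It also fails if it takes over 64 s, if anything falls off the work surface, if the arm or the gripper's body presses on something with over 40 N, if the wrist force passes 120 N, or if a joint passes its speed limit or range.

## Working session

There is one attempt and no reset: what is moved stays moved. The work goes in short steps, Python scripts to look and compute and a tool call to move; the robot and the scene stay as the last step left them, time stands still between calls to the robot, and variables do not carry over. Pictures are saved under pics/ and viewed, at most 10 in all, crops included, and the job is handed in when it is done.

Besides the shell and the picture viewer there is one more tool, called in YAML: its name, and indented under it one key for each argument. apply_moves: Moves the arm, as the interface text tells. Shift numbers are shares of 0.2 m and turn numbers shares of 90 degrees, none past 1 either way. Its arguments: {"type":"object","properties":{"deltas":{"type":"array"}},"required":["deltas"]}

```bash
mkdir -p pics; python3 - <<'E'
from plant import env
import cv2
for n in("top","side"):
    cv2.imwrite(f"pics/{n}0.png",env.capture(n)); print(n,env.get_calibration(n))
s=env.sense();print(s["t"],s["position"],s["tcp_rot"],s["grip_width"],env.pinch_z)
print(env.get_calibration("wrist"))
E
```

```text
top {'fx': 432.1443275817163, 'fy': 432.1443275817163, 'cx': 279.26967717130725, 'cy': 210.78188061479017, 'xyz': array([ 4.24101416e-01, -7.62546645e-04,  1.21962058e+00]), 'orientation': array([ 0.02751278, -0.03519134, -0.69749148,  0.71519945])}
side {'fx': 458.9162884638934, 'fy': 458.9162884638934, 'cx': 275.080811001798, 'cy': 209.61186948276992, 'xyz': array([0.38483163, 0.91152572, 0.65110887]), 'orientation': array([-0.03497889,  0.47881994,  0.87599434, -0.04628027])}
0.1 [ 0.13949455 -0.58293047  0.23053148] [ 9.93117874e-01  1.17116124e-01 -8.92766393e-06 -8.38099144e-04] 0.08543443883501976 0.0187
{'fx': 346.6590298339575, 'fy': 346.6590298339575, 'cx': 276.36373133644406, 'cy': 209.4292626246969, 'T_tool_cam': array([[-1.91266648e-04,  9.47190059e-01,  3.20672660e-01,
         8.26042014e-02],
       [ 9.99999961e-01,  2.45953620e-04, -1.30033485e-04,
        -5.39198107e-04],
       [-2.02037026e-04,  3.20672623e-01, -9.47190070e-01,
        -1.41385282e-01],
       [ 0.00000000e+00,  0.00000000e+00,  0.00000000e+00,
         1.00000000e+00]])}
```

View pics/top0.png

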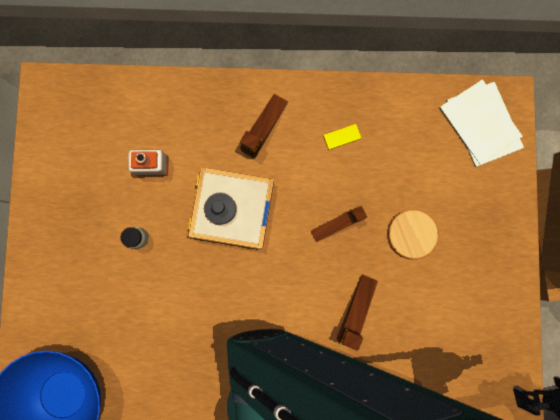

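View pics/side0.png

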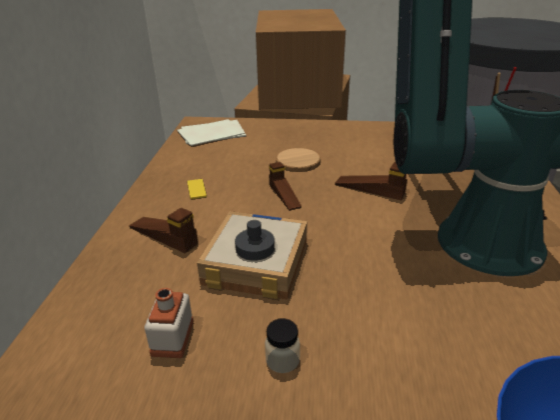

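Wedge-like candidates in the top view are (265,125), (358,312) and (340,223). Both of the first two are longer, so (340,223) is the smallest and the one meant; its thin end is at (313,237) and its grip at (358,214). The bat is at (413,234), the lid at (232,209) with its blue mark at (267,213), the weight at (219,208), the jar at (133,237), the vase at (147,162) and the rib at (342,136).

```bash
cat > h.py <<'E'
from plant import env
import cv2, numpy as np
from scipy.spatial.transform import Rotation as R
def campose(n):
    c=env.get_calibration(n)
    if n=="wrist":
        s=env.sense(); T=np.eye(4); T[:3,:3]=R.from_quat(s["tcp_rot"]).as_matrix(); T[:3,3]=s["position"]
        T=T@c["T_tool_cam"]; return c,T[:3,:3],T[:3,3]
    return c,R.from_quat(c["orientation"]).as_matrix(),np.array(c["xyz"])
def cast(cam,px,z):
    c,M,o=cam; px=np.atleast_2d(np.float64(px))
    d=np.c_[(px[:,0]-c["cx"])/c["fx"],-(px[:,1]-c["cy"])/c["fy"],-np.ones(len(px))]@M.T
    return o+d*((z-o[2])/d[:,2])[:,None]
def blobs(mask,amin=60):
    cs,_=cv2.findContours(mask.astype(np.uint8),cv2.RETR_EXTERNAL,cv2.CHAIN_APPROX_NONE)
    return [c for c in cs if cv2.contourArea(c)>amin]
E
python3 - <<'E'
from h import *
im=cv2.imread("pics/top0.png"); cam=campose("top")
cv2.imwrite("pics/crop0.png",cv2.resize(im[150:285,180:385],None,fx=3.9,fy=3.9,interpolation=cv2.INTER_CUBIC))
hsv=cv2.cvtColor(im,cv2.COLOR_BGR2HSV)
for n,p in dict(bat=(413,240),bench=(300,290),wedge=(335,226),disc=(210,215),plaster=(250,225),frame=(205,175),blue=(267,213)).items(): print(n,hsv[p[1],p[0]])
def roi(m,x0,y0,x1,y1):
    o=np.zeros_like(m); o[y0:y1,x0:x1]=m[y0:y1,x0:x1]; return o
H,S,V=[hsv[...,i].astype(int) for i in range(3)]
for nm,m,z in [("disc",roi(V<90,195,180,245,235),.084),("blue",roi((H>100)&(H<125)&(S>150),255,190,280,240),.06),("wedge",roi(V<100,300,195,375,250),0.0)]:
    for c in blobs(m,20):
        r=cv2.minAreaRect(c); print(nm,r,cast(cam,r[0],z)[0].round(4)); 
        print(cast(cam,cv2.boxPoints(r),z)[:,:2].round(4).tolist())
E
```

```text
bat [ 18 147 236]
bench [ 15 180 200]
wedge [ 10 207 107]
disc [15 14 72]
plaster [ 22  59 238]
frame [ 21  63 235]
blue [107 110 137]
disc ((220.0, 208.5), (29.0, 30.0), 90.0) [0.5273 0.1444 0.084 ]
[[0.5647, 0.1854], [0.5668, 0.1063], [0.49, 0.1037], [0.4881, 0.1824]]
blue ((265.4189147949219, 212.98648071289062), (2.46598482131958, 22.522661209106445), 9.462322235107422) [0.5205 0.025  0.06  ]
[[0.4909, 0.0325], [0.5511, 0.0242], [0.5502, 0.0176], [0.49, 0.0259]]
wedge ((350.5999755859375, 216.8000030517578), (13.281564712524414, 25.93067741394043), 71.56504821777344) [ 0.5208 -0.2153  0.    ]
[[0.526, -0.1744], [0.5512, -0.2441], [0.5156, -0.2563], [0.4906, -0.1867]]
```

View pics/crop0.png

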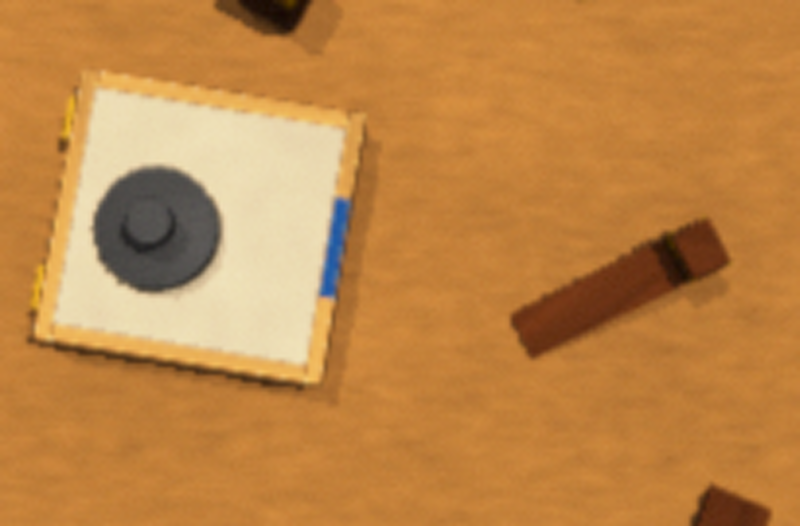

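The crop shows the chosen wedge with its thin end corners at crop (512,320) and (533,356) and the rear of the grip top at (708,220) and (729,262). The lid corners are (85,72), (365,115), (320,384) and (36,340), and the knob top is (148,223).

```bash
python3 - <<'E'
from h import *
cam=campose("top")
P=lambda l,z: cast(cam,[(180+u/3.9-.4,150+v/3.9-.4) for u,v in l],z)[:,:2]
lid=P([(85,72),(365,115),(320,384),(36,340)],.06); c=lid.mean(0)
f=(lid[1]+lid[2])/2; b=(lid[0]+lid[3])/2; d=b-f
print("lid c",c,"front",f,"len",np.linalg.norm(d),"yaw",np.degrees(np.arctan2(d[1],d[0])), "wid",np.linalg.norm(lid[1]-lid[2]))
d2=lid[0]-lid[3];print("yaw from sides",np.degrees(np.arctan2(d2[1],d2[0]))+90,np.degrees(np.arctan2(*(lid[1]-lid[2])[::-1]))+90)
tip=P([(512,320),(533,356)],.004); rear=P([(708,220),(729,262)],.07); w=tip.mean(0)-rear.mean(0)
print("tip",tip.mean(0),"rear",rear.mean(0),"len",np.linalg.norm(w),"yaw",np.degrees(np.arctan2(w[1],w[0])))
u=w/np.linalg.norm(w); print("grip from rear",rear.mean(0)+u*.018,"from tip",tip.mean(0)-u*.132)
print("knob",P([(148,223)],.124))
im=cv2.imread("pics/top0.png");hsv=cv2.cvtColor(im,cv2.COLOR_BGR2HSV).astype(int)
m=(hsv[...,2]>215)&(hsv[...,1]<165); m[:200]=0;m[270:]=0;m[:,:380]=0;m[:,450:]=0
k=max(blobs(m),key=cv2.contourArea);e=cv2.fitEllipse(k);print("bat",e,cast(cam,e[0],.015))
s=env.sense();Rt=R.from_quat(s["tcp_rot"]).as_matrix();print(s["position"],Rt.round(4))
E
```

```text
lid c [0.53228531 0.11720178] front [0.51970892 0.01950818] len 0.19699954794787822 yaw 82.66448639609466 wid 0.18882006983991262
yaw from sides 82.08269812917679 82.07941584692477
tip [ 0.46293191 -0.11085284] rear [ 0.53066416 -0.23833625] len 0.14435953543698052 yaw 117.98181724471269
grip from rear [ 0.52221871 -0.22244051] from tip [ 0.52486517 -0.22742158]
knob [[0.52788914 0.14570598]]
bat ((413.5468444824219, 233.6829833984375), (45.58552169799805, 46.60173034667969), 133.09454345703125) [[ 0.47674784 -0.38945711  0.015     ]]
[ 0.13949455 -0.58293047  0.23053148] [[ 9.726e-01  2.326e-01 -2.000e-04]
 [ 2.326e-01 -9.726e-01  1.700e-03]
 [ 2.000e-04 -1.700e-03 -1.000e+00]]
```

apply_moves:
  deltas:
    - [-1, 0.685, -0.775, 0, 0]
    - [-1, 0.685, -0.775, 0, 0]
    - [-1, 0.685, -0.775, 0, 0]
    - [-1, 0.685, -0.775, 0, 0]
    - [-1, 0.685, -0.775, 0, 0]
    - [-1, 0.685, -0.775, 0, 0]

```text
t: 0.7
position: [0.2372, -0.3995, 0.2313]
tcp_rot: [0.993, 0.118, -0.0, -0.0]
ft_force: [-0.1, -0.1, -0.2]
grip_width: 0.0852
grasp_force: 0.0
```

apply_moves:
  deltas:
    - [-1, 0.685, -0.775, 0, 0]
    - [-1, 0.685, -0.775, 0, 0]
    - [-1, 0.685, -0.775, 0, 0]
    - [-1, 0.685, -0.775, 0, 0]
    - [-1, 0.685, -0.775, 0, 0]
    - [-1, 0.685, -0.775, 0, 0]

```text
t: 1.3
position: [0.3348, -0.2187, 0.2315]
tcp_rot: [0.993, 0.118, 0.0, 0.0]
ft_force: [0.3, -0.5, 0.8]
grip_width: 0.0854
grasp_force: 0.0
```

apply_moves:
  deltas:
    - [-1, 0.685, -0.775, 0, 0]
    - [-1, 0.685, -0.775, 0, 0]
    - [-1, 0.685, -0.775, 0, 0]
    - [-1, 0.685, -0.775, 0, 0]
    - [-1, 0.685, -0.775, 0, 0]
    - [-1, 0.685, -0.775, 0, 0]

```text
t: 1.9
position: [0.4324, -0.0367, 0.2313]
tcp_rot: [0.993, 0.118, 0.0, 0.0]
ft_force: [-0.1, 0.2, -0.4]
grip_width: 0.0854
grasp_force: 0.0
```

apply_moves:
  deltas:
    - [-1, 0.685, -0.775, 0, -0.76]
    - [-1, 0.685, -0.775, 0, -0.76]
    - [-1, 0.685, -0.775, 0, -0.76]
    - [-1, 0.685, -0.775, 0, -0.76]
    - [-1, 0.685, -0.775, 0, -0.76]
    - [-1, 0.685, -0.775, 0, -0.76]
    - [-1, 0.685, -0.775, 0, -0.76]
    - [-1, 0.685, -0.775, 0, -0.76]
    - [-1, 0.685, -0.775, 0, -0.76]

```text
t: 2.8
position: [0.5292, 0.1436, 0.2311]
tcp_rot: [0.756, 0.654, -0.0, 0.0]
ft_force: [-0.0, 0.1, 0.0]
grip_width: 0.0853
grasp_force: 0.0
```

```bash
python3 - <<'E'
from h import *
cam=campose("wrist");im=env.capture("wrist");cv2.imwrite("pics/w1.png",im)
s=env.sense();print(s["t"],s["position"],R.from_quat(s["tcp_rot"]).as_matrix().round(3).tolist(),s["ft_force"],s["joints"])
E
```

```text
2.85 [0.52909801 0.14399201 0.23115623] [[0.148, 0.989, -0.0], [0.989, -0.148, -0.001], [-0.001, -0.0, -1.0]] [-0.07339241  0.56589188 -0.29616086] [ 1.40259522e-01  2.85137570e-01  1.62214184e+00 -8.24177533e-04
  1.23459023e+00  2.89008976e-01]
```

View pics/w1.png

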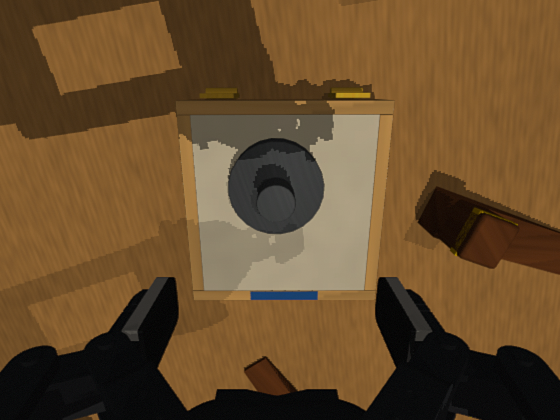

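The wrist view shows the knob top at (276,203), the lid's front top edge from (195,299) to (377,300), and the blue mark centred at (284,295). The brown shape at the right is a larger decoy wedge.

```bash
python3 - <<'E'
from h import *
cam=campose("wrist")
print("knob",cast(cam,[(276,203)],.124), "disc",cast(cam,[(276,186)],.084))
print("front",cast(cam,[(195,299.5),(377,300),(284,300)],.06)); print("back",cast(cam,[(177,101),(394,101)],.06))
s=env.sense(); k=cast(cam,[(276,203)],.124)[0]; Rt=R.from_quat(s["tcp_rot"]).as_matrix()
print((Rt.T@(k-s["position"]))/.2)
E
```

```text
knob [[0.52923929 0.1479249  0.124     ]] disc [[0.52957312 0.15047255 0.084     ]]
front [[0.42679826 0.03570752 0.06      ]
 [0.61467996 0.00698254 0.06      ]
 [0.51861158 0.02135753 0.06      ]]
back [[0.45554943 0.23146401 0.06      ]
 [0.6402246  0.20380552 0.06      ]]
[ 0.01999439 -0.00218683  0.53576496]
```

apply_moves:
  deltas:
    - [-1, 0.02, 0, 0.25, 0]
    - [-1, 0.02, 0, 0.5, 0]
    - [-1, 0.02, 0, 0.62, 0]
    - [-1, 0.02, 0, 0.685, 0]
    - [-1, 0.02, 0, 0.685, 0]

```text
t: 3.35
position: [0.5282, 0.1496, 0.0929]
tcp_rot: [0.757, 0.654, -0.001, -0.001]
ft_force: [0.4, -0.6, 0.6]
grip_width: 0.0854
grasp_force: 0.0
```

apply_moves:
  deltas:
    - [1, 0, 0, 0, 0]
    - [1, 0, 0, 0, 0]
    - [1, 0, 0, 0, 0]
    - [1, 0, 0, 0, 0]
    - [1, 0, 0, 0, 0]
    - [1, 0, 0, 0, 0]

```text
t: 3.95
position: [0.5297, 0.1511, 0.0958]
tcp_rot: [0.755, 0.655, 0.001, 0.001]
ft_force: [-1.6, -0.3, 5.8]
grip_width: 0.0283
grasp_force: 58.9
```

apply_moves:
  deltas:
    - [1, 0, 0, -0.1, 0]
    - [1, 0, 0, -0.3, 0]
    - [1, 0, 0, -0.5, 0]
    - [1, 0, 0, -0.5, 0]

```text
t: 4.35
position: [0.5324, 0.1517, 0.1996]
tcp_rot: [0.755, 0.655, 0.004, 0.003]
ft_force: [2.4, 0.4, -5.8]
grip_width: 0.0281
grasp_force: 60.9
```

apply_moves:
  deltas:
    - [1, -0.1, 0.01, 0, 0]
    - [1, -0.3, 0.02, 0, 0]
    - [1, -0.5, 0.03, 0, 0]
    - [1, -0.7, 0.04, 0, 0]
    - [1, -0.9, 0.043, 0, 0]

```text
t: 4.85
position: [0.5103, -0.0295, 0.1929]
tcp_rot: [0.755, 0.655, -0.001, -0.001]
ft_force: [1.0, -0.6, -5.6]
grip_width: 0.028
grasp_force: 60.9
```

apply_moves:
  deltas:
    - [1, -0.2, 0.01, 0, 0]
    - [1, -0.4, 0.02, 0, 0]
    - [1, -0.6, 0.03, 0, 0]
    - [1, -0.8, 0.04, 0, 0]
    - [1, -0.9, 0.043, 0, 0]

```text
t: 5.35
position: [0.4937, -0.2106, 0.1929]
tcp_rot: [0.756, 0.654, -0.001, -0.0]
ft_force: [0.9, 0.8, -5.0]
grip_width: 0.0282
grasp_force: 60.9
```

apply_moves:
  deltas:
    - [1, -0.2, 0.01, 0, 0]
    - [1, -0.4, 0.02, 0, 0]
    - [1, -0.6, 0.03, 0, 0]
    - [1, -0.75, 0.04, 0, 0]
    - [1, -0.85, 0.043, 0, 0]
    - [1, -0.91, 0.043, 0, 0]
    - [1, -0.91, 0.043, 0, 0]
    - [1, -0.91, 0.043, 0, 0]

```text
t: 6.15
position: [0.4773, -0.3876, 0.1937]
tcp_rot: [0.755, 0.655, 0.0, -0.001]
ft_force: [0.4, 0.9, -5.9]
grip_width: 0.0282
grasp_force: 60.9
```

```bash
python3 - <<'E'
from h import *
s=env.sense();print(s["t"],s["position"],R.from_quat(s["tcp_rot"]).as_matrix().round(3).tolist(),s["ft_force"],s["grip_width"])
cam=campose("wrist");im=env.capture("wrist");cv2.imwrite("pics/w2.png",im)
E
```

```text
6.15 [ 0.47734543 -0.38762562  0.1936981 ] [[0.141, 0.99, -0.001], [0.99, -0.141, 0.002], [0.002, -0.001, -1.0]] [ 0.35968369  0.91077653 -5.89123034] 0.028215740372926887
```

View pics/w2.png

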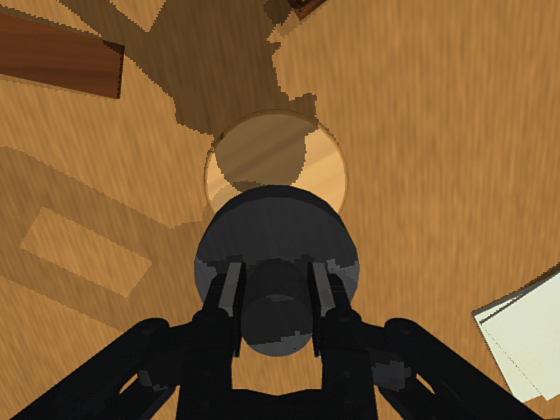

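The wrist view shows the weight hanging upright. The bat spans columns 205 to 348 and its far edge is at row about 111.

```bash
python3 - <<'E'
from h import *
cam=campose("wrist");p=cast(cam,[(205,185),(348,185),(277,111)],.015);print(p, p[2]-.07*np.array([.141,.99,0]))
E
```

```text
[[ 0.40971192 -0.37826106  0.015     ]
 [ 0.54458613 -0.39744821  0.015     ]
 [ 0.48718222 -0.32070324  0.015     ]] [ 0.47731222 -0.39000324  0.015     ]
```

apply_moves:
  deltas:
    - [1, 0, 0, 0.2, 0]
    - [1, 0, 0, 0.4, 0]
    - [1, 0, 0, 0.55, 0]
    - [1, 0, 0, 0.65, 0]
    - [1, 0, 0, 0.68, 0]
    - [1, 0, 0, 0.69, 0]
    - [1, 0, 0, 0.69, 0]

```text
t: 6.9
position: [0.4785, -0.3893, 0.0573]
tcp_rot: [0.755, 0.655, 0.0, 0.001]
ft_force: [0.4, 0.2, -5.1]
grip_width: 0.0275
grasp_force: 60.9
```

apply_moves:
  deltas:
    - [1, 0, 0, 0.01, 0]
    - [1, 0, 0, 0.015, 0]
    - [1, 0, 0, 0.02, 0]
    - [1, 0, 0, 0.02, 0]

```text
t: 7.3
position: [0.4776, -0.3894, 0.0525]
tcp_rot: [0.756, 0.655, 0.0, 0.0]
ft_force: [-0.1, 0.1, -5.5]
grip_width: 0.0281
grasp_force: 60.9
```

apply_moves:
  deltas:
    - [1, 0, 0, 0.005, 0]
    - [1, 0, 0, 0.01, 0]
    - [1, 0, 0, 0.015, 0]
    - [1, 0, 0, 0.015, 0]

```text
t: 7.7
position: [0.4776, -0.3894, 0.0508]
tcp_rot: [0.756, 0.655, -0.0, 0.0]
ft_force: [-2.5, 2.2, 8.5]
grip_width: 0.0282
grasp_force: 62.3
```

apply_moves:
  deltas:
    - [0.2, 0, 0, -0.005, 0]
    - [-0.4, 0, 0, -0.005, 0]
    - [-1, 0, 0, -0.005, 0]
    - [-1, 0, 0, -0.005, 0]
    - [-1, 0, 0, -0.005, 0]
    - [-1, 0, 0, -0.005, 0]

```text
t: 8.3
position: [0.4776, -0.3892, 0.0502]
tcp_rot: [0.756, 0.655, 0.0, -0.0]
ft_force: [-0.2, -0.2, 0.1]
grip_width: 0.0853
grasp_force: 0.0
```

apply_moves:
  deltas:
    - [-1, 0, 0, -0.2, 0]
    - [-1, 0, 0, -0.4, 0]
    - [-1, 0, 0, -0.6, 0]
    - [-1, 0, 0, -0.7, 0]

```text
t: 8.7
position: [0.4789, -0.3905, 0.1941]
tcp_rot: [0.756, 0.655, 0.0, 0.003]
ft_force: [0.3, -1.2, -0.1]
grip_width: 0.0856
grasp_force: 0.0
```

```bash
python3 - <<'E'
from h import *
s=env.sense();print(s["t"],s["position"],s["ft_force"])
Rt=R.from_quat(s["tcp_rot"]).as_matrix()
for g in((.5222,-.2224),(.5249,-.2274)):
    print((Rt.T@(np.array([*g,.03])-s["position"]))/.2)
im=env.capture("wrist");im2=env.capture("side")
cv2.imwrite("pics/w3.png",np.hstack([cv2.resize(im,None,fx=.7,fy=.7),cv2.resize(im2[120:270,200:400],(392,294))]))
E
```

```text
8.7 [ 0.47888126 -0.39050539  0.19409828] [ 0.25032811 -1.16956167 -0.14301893]
[0.8652057  0.09204668 0.81826101]
[0.84236991 0.10895106 0.8183985 ]
```

View pics/w3.png

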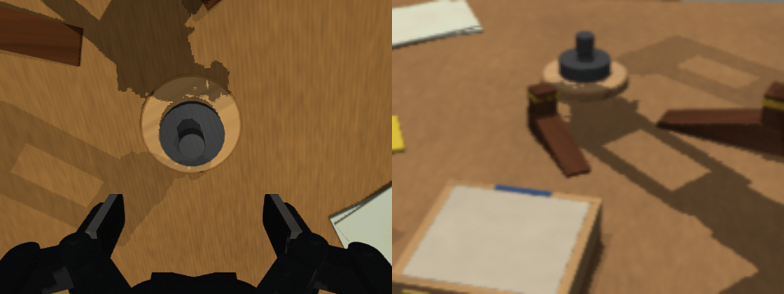

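The weight stands upright on the bat, with the knob at about (190,147) in the left half of the picture, and the lid is shut. Next I move over the wedge.

apply_moves:
  deltas:
    - [-1, 0.2, 0.1, 0, -0.1]
    - [-1, 0.4, 0.1, 0, -0.2]
    - [-1, 0.6, 0.1, 0, -0.3]
    - [-1, 0.75, 0.1, 0, -0.4]
    - [-1, 0.85, 0.1, 0, -0.4]
    - [-1, 0.85, 0.1, 0, -0.4]
    - [-1, 0.85, 0.1, 0, -0.4]

```text
t: 9.5
position: [0.521, -0.2235, 0.1893]
tcp_rot: [0.516, 0.857, -0.0, -0.001]
ft_force: [0.4, 1.0, 1.0]
grip_width: 0.0853
grasp_force: 0.0
```

```bash
python3 - <<'E'
from h import *
s=env.sense();print(s["t"],s["position"],s["ft_force"])
im=env.capture("wrist");cv2.imwrite("pics/w4.png",im)
E
```

```text
9.5 [ 0.5210377  -0.22351362  0.18932956] [0.43756101 0.98997603 1.02538365]
```

View pics/w4.png

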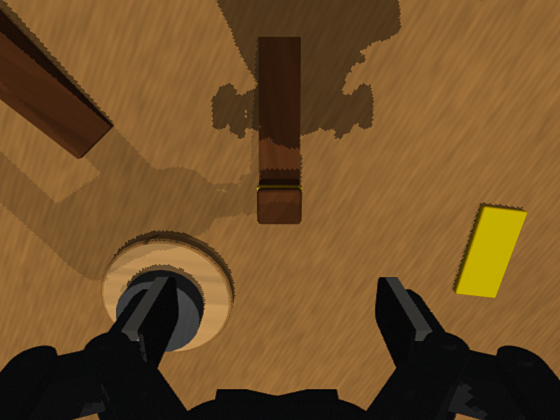

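The wedge is aligned with the tool. The grip block's top has corners (257,190) and (301,223), and the tip is at row 37, columns 259 to 300. The rib is clear, at (490,252).

```bash
python3 - <<'E'
from h import *
cam=campose("wrist");s=env.sense();Rt=R.from_quat(s["tcp_rot"]).as_matrix();print(Rt.round(3).tolist())
for n,px,z in(("gripc",(279,206.5),.07),("rear",(279,223.3),.07),("front",(279,190),.07),("tip",(279.5,37),.004)):
    p=cast(cam,px,z)[0];print(n,p,Rt.T@(p-s["position"]))
E
```

```text
[[-0.467, 0.884, -0.001], [0.884, 0.467, 0.0], [0.001, -0.001, -1.0]]
gripc [ 0.52438975 -0.22568193  0.07      ] [-0.00286048  0.00222838  0.1195748 ]
rear [ 0.53106762 -0.23826475  0.07      ] [-0.01710549  0.00226033  0.11956731]
front [ 0.51804001 -0.21371739  0.07      ] [0.01068458 0.002198   0.11958192]
tip [ 0.46399304 -0.11011145  0.004     ] [0.12750437 0.00281776 0.18564263]
```

apply_moves:
  deltas:
    - [-1, -0.015, 0.011, 0.2, 0]
    - [-1, -0.015, 0.011, 0.4, 0]
    - [-1, -0.015, 0.011, 0.6, 0]
    - [-1, -0.015, 0.011, 0.75, 0]
    - [-1, -0.015, 0.011, 0.81, 0]
    - [-1, -0.015, 0.011, 0.81, 0]
    - [-1, -0.015, 0.011, 0.81, 0]

```text
t: 10.25
position: [0.5255, -0.2264, 0.0291]
tcp_rot: [0.516, 0.856, 0.0, 0.001]
ft_force: [-0.3, -0.2, 0.3]
grip_width: 0.0856
grasp_force: 0.0
```

apply_moves:
  deltas:
    - [1, 0, 0, 0, 0]
    - [1, 0, 0, 0, 0]
    - [1, 0, 0, 0, 0]
    - [1, 0, 0, 0, 0]
    - [1, 0, 0, 0, 0]
    - [1, 0, 0, 0, 0]

```text
t: 10.85
position: [0.5256, -0.2258, 0.0294]
tcp_rot: [0.516, 0.857, 0.0, 0.001]
ft_force: [-0.2, -0.4, 6.5]
grip_width: 0.0353
grasp_force: 60.5
```

```bash
cat > g.py <<'E'
from h import *
s=env.sense();Rt=R.from_quat(s["tcp_rot"]).as_matrix();u=np.array([.1426,.9898,0]);m=np.array([.5196,.0206,0])
p=s["position"]; yaw=np.degrees(np.arctan2(Rt[1,0],Rt[0,0]))
print(s["t"],p.round(4),"yaw",yaw.round(2),"turn to slot",((yaw-81.8)/90).round(3),s["ft_force"].round(1),s["grip_width"],s["grasp_force"])
for d in(.147,.112,.082,.052):
    t=m-u*d;t[2]=p[2];print(d,t.round(4),(Rt.T@(t-p)/.2).round(3))
print("tool.u",Rt.T@u)
E
python3 g.py
```

```text
10.85 [ 0.5256 -0.2258  0.0294] yaw 117.86 turn to slot 0.401 [-0.2 -0.4  6.5] 0.03527874993199548 60.4942918875895
0.147 [ 0.4986 -0.1249  0.0294] [ 0.509  0.117 -0.001]
0.112 [ 0.5036 -0.0903  0.0294] [ 0.651  0.22  -0.001]
0.082 [ 0.5079 -0.0606  0.0294] [ 0.772  0.308 -0.001]
0.052 [ 0.5122 -0.0309  0.0294] [ 0.893  0.396 -0.001]
tool.u [ 8.08436146e-01  5.88616472e-01 -6.68621965e-04]
```

apply_moves:
  deltas:
    - [1, 0, 0, -0.025, 0]
    - [1, 0.13, 0.03, -0.025, 0.08]
    - [1, 0.26, 0.06, -0.025, 0.16]
    - [1, 0.39, 0.09, -0.025, 0.24]
    - [1, 0.47, 0.11, -0.025, 0.32]
    - [1, 0.509, 0.117, -0.025, 0.4]
    - [1, 0.509, 0.117, -0.025, 0.4]
    - [1, 0.509, 0.117, -0.025, 0.4]

```text
t: 11.65
position: [0.4983, -0.1246, 0.0335]
tcp_rot: [0.754, 0.657, 0.0, 0.0]
ft_force: [0.6, -0.1, -1.0]
grip_width: 0.0355
grasp_force: 59.8
```

```bash
python3 g.py; python3 - <<'E'
from h import *
cv2.imwrite("pics/w5.png",env.capture("wrist"))
E
```

```text
11.65 [ 0.4983 -0.1246  0.0335] yaw 82.08 turn to slot 0.003 [ 0.6 -0.1 -1. ] 0.035525856164983716 59.82217425931594
0.147 [ 0.4986 -0.1249  0.0335] [-0.001  0.002  0.   ]
0.112 [ 0.5036 -0.0903  0.0335] [ 0.174  0.003 -0.   ]
0.082 [ 0.5079 -0.0606  0.0335] [ 0.324  0.004 -0.   ]
0.052 [ 0.5122 -0.0309  0.0335] [ 0.474  0.004 -0.   ]
tool.u [ 1.00000797e+00  4.77879148e-03 -1.70026325e-04]
```

View pics/w5.png

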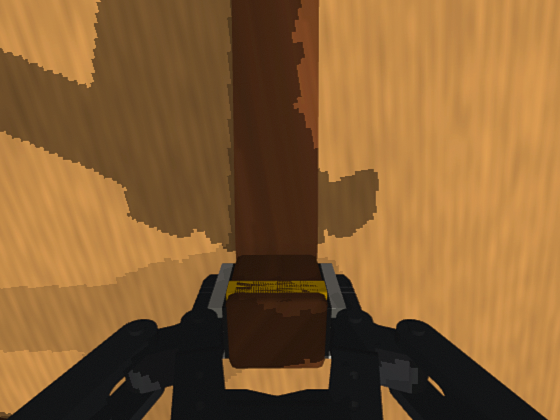

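The wedge sits straight in the fingers, with its edges at columns 232 and 318. I lower it and slide it in.

apply_moves:
  deltas:
    - [1, 0, 0, 0.012, 0]
    - [1, 0, 0, 0.022, 0]
    - [1, 0, 0, 0.022, 0]
    - [1, 0.05, 0, 0.022, 0]
    - [1, 0.1, 0.001, 0.022, 0]
    - [1, 0.15, 0.002, 0.022, 0]
    - [1, 0.2, 0.003, 0.022, 0]
    - [1, 0.24, 0.003, 0.022, 0]
    - [1, 0.27, 0.003, 0.022, 0]
    - [1, 0.27, 0.003, 0.022, 0]

```text
t: 12.7
position: [0.5073, -0.0707, 0.0294]
tcp_rot: [0.755, 0.655, 0.001, 0.001]
ft_force: [1.1, 1.6, 6.4]
grip_width: 0.0353
grasp_force: 60.6
```

```bash
python3 g.py; python3 - <<'E'
from h import *
a=env.capture("top")[150:285,180:385];b=env.capture("side")
cv2.imwrite("pics/s_before.png",b)
cv2.imwrite("pics/w6.png",np.hstack([cv2.resize(a,(400,264),interpolation=2),cv2.resize(b[150:320,180:360],(400,264*1),interpolation=2)]))
E
```

```text
12.7 [ 0.5073 -0.0707  0.0294] yaw 81.91 turn to slot 0.001 [1.1 1.6 6.4] 0.035269161977342714 60.55121689540101
0.147 [ 0.4986 -0.1249  0.0294] [-0.274 -0.005 -0.   ]
0.112 [ 0.5036 -0.0903  0.0294] [-0.099 -0.004 -0.   ]
0.082 [ 0.5079 -0.0606  0.0294] [ 0.051 -0.004 -0.   ]
0.052 [ 0.5122 -0.0309  0.0294] [ 0.201 -0.004  0.   ]
tool.u [1.00001769e+00 1.84380824e-03 1.17862443e-04]
```

View pics/w6.png

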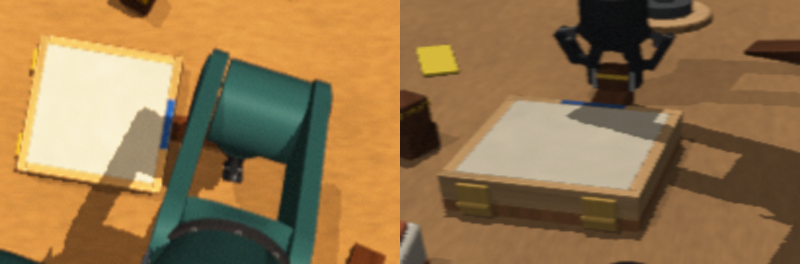

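apply_moves:
  deltas:
    - [1, 0.02, 0, 0, 0]
    - [1, 0.04, 0, 0, 0]
    - [1, 0.05, 0, 0, 0]
    - [1, 0.05, 0, 0, 0]

```text
t: 13.2
position: [0.5086, -0.0615, 0.0294]
tcp_rot: [0.755, 0.655, 0.0, 0.001]
ft_force: [0.5, -0.9, 6.3]
grip_width: 0.0352
grasp_force: 60.6
```

apply_moves:
  deltas:
    - [1, 0.01, 0, 0, 0]
    - [1, 0.015, 0, 0, 0]
    - [1, 0.015, 0, 0, 0]

```text
t: 13.5
position: [0.509, -0.0588, 0.0294]
tcp_rot: [0.755, 0.655, 0.0, 0.001]
ft_force: [-0.2, -2.5, 5.8]
grip_width: 0.0353
grasp_force: 60.6
```

apply_moves:
  deltas:
    - [1, 0.01, 0, 0, 0]
    - [1, 0.015, 0, 0, 0]
    - [1, 0.015, 0, 0, 0]

```text
t: 13.8
position: [0.5095, -0.0559, 0.0294]
tcp_rot: [0.755, 0.655, 0.0, 0.001]
ft_force: [0.3, -2.5, 5.9]
grip_width: 0.0358
grasp_force: 60.6
```

apply_moves:
  deltas:
    - [1, 0.01, 0, 0, 0]
    - [1, 0.015, 0, 0, 0]
    - [1, 0.015, 0, 0, 0]

```text
t: 14.1
position: [0.5099, -0.0536, 0.0294]
tcp_rot: [0.755, 0.656, -0.0, 0.001]
ft_force: [-1.5, -7.3, 4.6]
grip_width: 0.0353
grasp_force: 60.6
```

apply_moves:
  deltas:
    - [1, 0.01, 0, 0, 0]
    - [1, 0.015, 0, 0, 0]
    - [1, 0.015, 0, 0, 0]

```text
t: 14.4
position: [0.5103, -0.0507, 0.0294]
tcp_rot: [0.755, 0.656, -0.0, 0.001]
ft_force: [-1.3, -7.5, 5.1]
grip_width: 0.0356
grasp_force: 60.6
```

apply_moves:
  deltas:
    - [1, 0.015, 0, 0, 0]
    - [1, 0.03, 0, 0, 0]
    - [1, 0.045, 0, 0, 0]
    - [1, 0.06, 0, 0, 0]
    - [1, 0.075, 0, 0, 0]
    - [1, 0.085, 0, 0, 0]
    - [1, 0.095, 0, 0, 0]
    - [1, 0.1, 0, 0, 0]
    - [1, 0.1, 0, 0, 0]

```text
t: 15.3
position: [0.5131, -0.0308, 0.0294]
tcp_rot: [0.755, 0.656, -0.0, 0.001]
ft_force: [-1.4, -7.4, 7.0]
grip_width: 0.0354
grasp_force: 60.6
```

```bash
python3 g.py; python3 - <<'E'
from h import *
b=env.capture("side");a=cv2.imread("pics/s_before.png")
cv2.imwrite("pics/w7.png",np.hstack([cv2.resize(x[190:320,190:330],(395,367),interpolation=2) for x in(a,b)]))
E
```

```text
15.3 [ 0.5131 -0.0308  0.0294] yaw 81.93 turn to slot 0.001 [-1.4 -7.4  7. ] 0.035430439258349364 60.57824079034617
0.147 [ 0.4986 -0.1249  0.0294] [-0.476 -0.006  0.001]
0.112 [ 0.5036 -0.0903  0.0294] [-0.301 -0.005  0.   ]
0.082 [ 0.5079 -0.0606  0.0294] [-0.151 -0.005  0.   ]
0.052 [ 0.5122 -0.0309  0.0294] [-0.001 -0.005 -0.   ]
tool.u [ 1.00001555  0.00223316 -0.00164512]
```

View pics/w7.png

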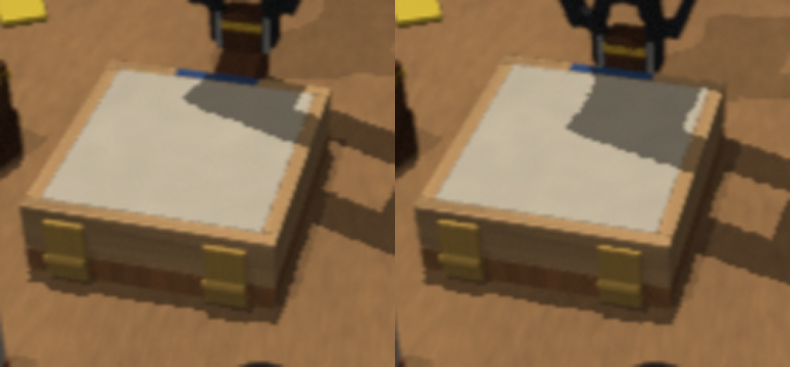

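The lid's front edge has risen a few zoomed pixels: the blue mark moved from row 73 to row 69 or so. I'll measure it at subpixel level against the expected shift.

```bash
python3 - <<'E'
from h import *
a=cv2.imread("pics/s_before.png");b=env.capture("side");c,M,o=campose("side")
def pr(p):
    q=M.T@(np.array(p)-o);return np.array([c["cx"]+c["fx"]*q[0]/-q[2],c["cy"]-c["fy"]*q[1]/-q[2]])
u=np.array([.1426,.9898,0]);v=np.array([-.9898,.1426,0]);m=np.array([.5196,.0206,0])
for s in(-.085,-.055,.055,.085):
    q=m+v*s+u*.005;q0=pr([*q[:2],.06]);q6=pr([*q[:2],.066]);x,y=map(int,q0)
    A,B=[i[y-12:y+13,x-6:x+7].astype(np.float32).mean(2) for i in(a,b)]
    w=np.outer(np.hanning(25),np.ones(13)).astype(np.float32)
    print(s,q0.round(1),"6mm->",(q6-q0).round(2),"shift",np.round(cv2.phaseCorrelate(A,B,w),2))
    pa,pb=[i[y-8:y+9,x-3:x+4,0].mean(1).round().astype(int).tolist() for i in(a,b)];print(pa);print(pb)
E
```

```text
Traceback (most recent call last):
ValueError: setting an array element with a sequence. The requested array has an inhomogeneous shape after 1 dimensions. The detected shape was (2,) + inhomogeneous part.
```

```bash
python3 - <<'E'
from h import *
a=cv2.imread("pics/s_before.png");b=env.capture("side");c,M,o=campose("side")
def pr(p):
    q=M.T@(np.array(p)-o);return np.array([c["cx"]+c["fx"]*q[0]/-q[2],c["cy"]-c["fy"]*q[1]/-q[2]])
u=np.array([.1426,.9898,0]);v=np.array([-.9898,.1426,0]);m=np.array([.5196,.0206,0])
for s in(-.07,-.05,.05,.07):
    q=m+v*s+u*.003;q0=pr([*q[:2],.06]);q6=pr([*q[:2],.066]);x,y=map(int,q0)
    print(s,q0.round(1),"6mm->",(q6-q0).round(2))
    for i in(a,b): print(i[y-8:y+9,x-2:x+3,0].mean(1).round().astype(int).tolist())
print(env.sense()["t"],env.sense()["position"],env.sense()["ft_force"])
E
```

```text
-0.07 [237.1 212. ] 6mm-> [-0.16 -2.13]
[74, 73, 73, 74, 74, 74, 75, 76, 81, 84, 96, 135, 150, 153, 153, 153, 153]
[73, 73, 74, 74, 74, 75, 80, 83, 88, 118, 147, 153, 152, 152, 152, 153, 153]
-0.05 [245.1 213.1] 6mm-> [-0.13 -2.13]
[72, 74, 74, 74, 72, 73, 73, 74, 80, 85, 99, 136, 152, 154, 154, 154, 154]
[73, 74, 74, 73, 73, 73, 78, 84, 93, 120, 149, 154, 154, 154, 154, 154, 154]
0.05 [286.2 218.5] 6mm-> [-0.01 -2.16]
[47, 47, 46, 46, 48, 49, 49, 40, 42, 50, 53, 69, 83, 85, 85, 84, 84]
[45, 47, 49, 53, 56, 58, 57, 52, 53, 63, 82, 85, 85, 85, 85, 84, 84]
0.07 [294.6 219.6] 6mm-> [ 0.02 -2.17]
[61, 61, 60, 60, 60, 60, 61, 69, 64, 54, 54, 71, 91, 96, 106, 109, 120]
[60, 61, 60, 59, 60, 59, 57, 54, 53, 64, 82, 86, 87, 87, 87, 93, 95]
15.45 [ 0.51312233 -0.03079512  0.02941055] [-0.57304806 -6.32322951  5.62425136]
```

apply_moves:
  deltas:
    - [1, 0.007, 0, 0, 0]
    - [1, 0.013, 0, 0, 0]
    - [1, 0.013, 0, 0, 0]
    - [1, 0.013, 0, 0, 0]
    - [1, 0.013, 0, 0, 0]
    - [1, 0.013, 0, 0, 0]

```text
t: 16.05
position: [0.5135, -0.0283, 0.0294]
tcp_rot: [0.755, 0.656, -0.0, 0.001]
ft_force: [-0.9, -7.4, 5.6]
grip_width: 0.0355
grasp_force: 60.5
```

```bash
python3 - <<'E'
from h import *
s=env.sense();print(s["t"],s["position"],s["ft_force"],s["grasp_force"])
print(env.finish_job())
E
```

```text
16.05 [ 0.51346005 -0.02828183  0.02939374] [-0.88685216 -7.42786179  5.55321454] 60.54312514686899
the job is handed in; nothing more can be done
None
```

I handed the job in at 16 s: the weight stands on the bat and the gripped wedge holds the lid open by an estimated 5 to 7 mm; no verdict came back, and I never touched the jar, vase or rib but didn't re-measure their positions.

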